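# Vent the praline warmer at the set tab

### The arm

A 6-joint arm with a two-finger parallel gripper is mounted at the origin on the work surface; the furniture and walls round the work are solid. World frame = base frame: x ahead of the robot, y to its left, z up, the work surface at z = 0. Lengths are in m, angles in rad, forces in N, time in s.
With the tool pointing down it reaches from about 0.225 to 0.875 m from the base axis. Payload 3.4 kg.
Tool frame: the origin (TCP) lies between the finger pads; the fingertips stand 22 mm ahead of it and the grasp point (between the pads) lies 3 mm ahead of it (manip.finger_overhang is the distance from the TCP to the fingertips, in m); z points along the fingers, y is the line along which they close (so a half turn about z gives the same grasp; the last joint's range is limited). The gripper opens to 85 mm and grips with 20 to 120 N. Pads are 22 mm wide; open, the fingers measure 114 mm over their backs; the gripper's body (76 mm by 85 mm) begins 54 mm behind the grasp point. The pads swing forward as they close: fully open they stand 13 mm farther back than shut.
Start: joints at [-1.269, 0.276, 1.505, -0, 1.361, -0.121], TCP at [0.236, -0.524, 0.253] pointing down, gripper open.
Joint ranges: [-2.89, 2.89], [-0.75, 2.08], [0.22, 2.7], [-1.18, 4.32], [0.11, 2.71], [-2.7, 2.7]. Speed limits (rad/s): [2.57, 2.57, 3.14, 3.14, 3.14, 3.14].

### API

Orientations are given as a unit quaternion [w, x, y, z].
In Python, from rig import get_state, eyes, order, manip gives the robot as it stands.
- The arm moves only by the tool drive_tool, never from a script. Its argument "rows" is a list of rows, each a list of 4 numbers: the shift along the tool's x, y, z in units of 25 mm (1.0 is 25 mm), then the turn about the tool's z in units of 6 degrees (1.0 is 6 degrees). A call has exactly 8 rows; each row is the pose to reach, as a shift and turn from the pose commanded when the call began, along the tool's axes at that moment; what a row does not reach only later rows make up. A row lasts 1/12 s, in which the tool goes at most 41.7 mm and 7.16 degrees, less where a joint would pass 70% of its speed; a pose out of reach is approached as far as the arm can. A call with a gripper value outside its range is refused whole. "grip" is the finger opening in mm, from 0 to 85.4, set as the call begins (left out, the last holds). The fingers move at their own pace and stop on an object; "newtons" is the grip in N (left out, the last holds). Time passes only in rows, so rows that repeat a pose let the fingers close, or fill a call up. It gives the time, the measured TCP pose, the force, the opening and the grip force at its end, in the units of the state.
- get_state(): the state, without advancing time (a new reading comes with each control period).
- eyes.get_image(name): name is "scene" or "top"; returns (picture, depth): 384x512x3 uint8, red, green, blue; 384x512 float32, m along the optical axis (not along the pixel's ray), 0 where there is no reading.
- eyes.camera_info(name): a dict with "fx", "fy", "cx", "cy" (pixels), "R" (3x3) and "t" (3): a world point X has camera coordinates R X + t. Camera axes: x right, y down, z forward; pixel columns grow to the right and rows downward; lengths in m; the calibration is good to about 2 mm. A picture is of the moment at which its call begins. camera_info takes no time and is no camera call.
- order.sign_off(): hands the job in; it is judged then, once.
The state is a dict: "clock": time; "qpos": joint angles; "qd": joint speeds; "effort": joint torques, N m; "position": TCP position; "ee_rot": TCP orientation; "contact_force": force on the tool from outside, world axes, zero at the start; "moment": the same for the moment, N m; "width": finger opening in m; "gripper_force": force on a finger pad.
Only numpy, scipy, OpenCV 4.12 (cv2) and the standard library are available. Lean on these libraries where they do the work, as an engineer would, in place of code of your own. Each camera call takes 0.05 s, during which the arm holds its last target. There are 200 camera calls.

### The job

Vent the praline warmer: with its lid still shut, press the push button on top of the warmer fully down and let it come back up, then lift the sprung lid by its bar handle until the lid's pointer is level with the sliding tab on the quadrant beside it. Keep holding the lid still at that angle: your program finishes while the robot is still holding it, because the spring would pull it shut. Do not shift the tab, and leave the small bowl beside the warmer and the piping nozzle on it where they stand.

Things in the scene. Friction and masses are not known exactly. Their poses are not given: they have to be found in the camera images.
- warmer: Praline warmer, fixed: steel tub 180 (x) by 200 (y) by 90 mm high with a flat steel lid, a grey control pod 60 mm wide and 90 mm high along its -y side, and a thin aluminium quadrant (arc plate) along its +y side. Origin: centre of the tub's underside, on the counter. Its x points from the front (handle side) to the hinge at the back, y to the quadrant, z up; yaw varies
- lid (a joint): Lid angle in rad: 0 shut, grows as the front edge is lifted, stop at 1.1. The lid turns about the warmer's +y axis through point lid_hinge. A spring pulls it shut all the time: with its weight it takes about 4 N at the handle at the start and 6 to 7 N at 0.85 rad; it falls shut if let go
- lid_hinge (a point): Point on the lid's hinge axis (parallel to the warmer's y), at warmer x = +85, y = 0, z = 98 mm; it does not move
- lid_handle (a point): Centre of the lid's black bar handle: round, 12 mm thick, 112 mm long, parallel to the warmer's y, on two thin posts 100 mm apart. Lid shut: 155 mm in front of the hinge axis, 45 mm above it (143 mm above the counter), 34 mm free under the bar. Pinch it from above, fingers closing along the warmer's x. It moves on a circle round the hinge and can turn between the fingers
- lid_pointer (a point): Tip of the lid's pointer, a small dark steel strip on the lid's +y edge, 125 mm in front of the hinge axis and 110 mm to the +y side of the lid's middle; moves with the lid
- tab_tip (a point): Inner tip of the sliding tab, a dark steel strip with a black thumb grip (14 x 16 x 18 mm) that sits on the quadrant at the angle to which the lid shall be raised. It is 125 mm from the hinge axis, as the pointer is, so the two points coincide when the lid is at the tab's angle
- vent_tab (a joint): Angle of the sliding tab in rad on the same scale as joint lid (lid angle wanted = this value); set between 0.4 and 0.85, held by friction
- pause_button (a joint): Travel of the push button in m: 0 up, 0.006 fully down; it springs back up
- pause_button_top (a point): Centre of the top of the round push button (28 mm in diameter, pressed straight down, fully down takes 5 N) in its housing on top of the pod, at warmer x = -35, y = -130 mm
- small_bowl: Small steel bowl with nibs, 76 mm across, 35 mm high, on the counter on the quadrant's side of the warmer; leave it alone. Origin: centre of its underside
- nozzle: Steel piping nozzle, 19 mm across, 33 mm high, standing on the pod behind the button; leave it alone. Origin: centre of its underside

How it is judged:
On the way, in this order (a step that is already met when the one before it is completed fails the run):
1. the button is pressed fully down while the lid is shut (value of joint pause_button above 0.005 m and value of joint lid below 0.06 rad), for 0.05 s.
2. the button is let up again while the lid is still shut (value of joint pause_button below 0.0015 m and value of joint lid below 0.06 rad), for 0.05 s.
3. the lid is held level with the tab (distance between lid_pointer and tab_tip below 0.01 m), for 0.5 s.
At the end, for the whole second after the job is handed in: the robot still holds the lid (contact force above 1 N), the lid is still (under 0.1 rad/s), the tip of its pointer is within 10 mm of the tip of the tab (about 4.5 degrees), and the button is up (distance between lid_pointer and tab_tip below 0.01 m and velocity of joint lid between -0.1 and 0.1 rad/s and value of joint pause_button below 0.0015 m and contact force between any of the fingers, the arm and lid above 1 N); the arm keeps its last pose, push and grip.
It fails at once if the tab is shifted on the quadrant by more than 8 mm (distance of tab_tip from where it was at the start of the episode above 0.008 m).
It fails at once if the small bowl or the nozzle is shifted by more than 30 mm (distance of any of small_bowl, nozzle from where it was at the start of the episode above 0.03 m).
It also fails if it takes over 42 s, if anything falls off the work surface, if the arm or the gripper's body presses on something with over 40 N, if the wrist force passes 120 N, or if a joint passes its speed limit or range.

## Working session

There is one attempt and no reset: what is moved stays moved. The work goes in short steps, Python scripts to look and compute and a tool call to move; the robot and the scene stay as the last step left them, time stands still between calls to the robot, and variables do not carry over. Pictures are saved under pics/ and viewed, at most 10 in all, crops included, and the job is handed in when it is done.

Besides the shell and the picture viewer there is one more tool, called after "Emit:" as name([rows], argument=value, ...), one row to a line, values as JSON. drive_tool: Moves the arm, as the interface text tells. Its arguments: {"type":"object","properties":{"rows":{"type":"array","items":{"type":"array","items":{"type":"number"}}},"grip":{"type":"number"},"newtons":{"type":"number"}},"required":["rows"]}

```bash
mkdir -p pics; ls; python3 - <<'E'
from rig import get_state, eyes, order, manip
import cv2,numpy as np
s=get_state(); print(s['clock'],s['position'],s['ee_rot'],s['width'],manip.finger_overhang)
for n in('top','scene'):
    p,d=eyes.get_image(n); cv2.imwrite(f'pics/{n}0.png',p[...,::-1]); np.savez(f'{n}0.npz',p=p,d=d)
    c=eyes.camera_info(n); print(n,{k:np.round(v,4).tolist() for k,v in c.items()})
E
```

```text
pics
0.0 [ 0.23576997 -0.52389938  0.25244432] [-9.15141756e-04  9.77738181e-01  2.09826610e-01 -7.18205041e-05] 0.0854678634274887 0.022
top {'fx': 496.5638, 'fy': 496.5638, 'cx': 249.9442, 'cy': 199.8571, 'R': [[-0.0284, -0.999, -0.0344], [-0.9898, 0.0329, -0.1384], [0.1394, 0.0301, -0.9898]], 't': [0.2682, 0.5053, 1.0873]}
scene {'fx': 459.4212, 'fy': 459.4212, 'cx': 259.1942, 'cy': 196.1873, 'R': [[-0.8424, -0.5385, 0.0199], [-0.3751, 0.5596, -0.739], [0.3868, -0.63, -0.6734]], 't': [0.5702, 0.1529, 0.947]}
```

View pics/top0.png

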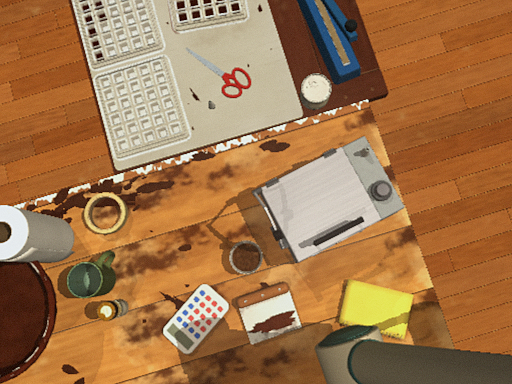

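View pics/scene0.png

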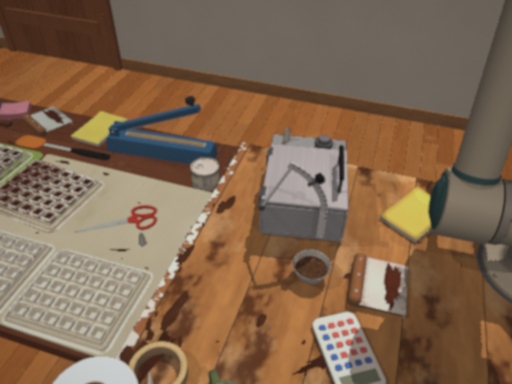

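The top view shows the handle bar at about (338,232), the button at (381,190), the nozzle at (365,152) and the tab grip near (278,240). The scene view shows the tab grip at (319,179). I'll crop these regions and measure.

```bash
cat > h.py <<'E'
import numpy as np,cv2
from rig import eyes
def pt(n,u,v,z=None,d=None):
    c=eyes.camera_info(n);R=np.array(c['R']);t=np.array(c['t'])
    r=np.array([(u-c['cx'])/c['fx'],(v-c['cy'])/c['fy'],1.])
    o=-R.T@t; w=R.T@r
    return o+w*(d if z is None else (z-o[2])/w[2])
def pix(n,X):
    c=eyes.camera_info(n);q=np.array(c['R'])@X+c['t']
    return c['fx']*q[0]/q[2]+c['cx'],c['fy']*q[1]/q[2]+c['cy']
E
python3 - <<'E'
from h import *
for n,(x0,y0,x1,y1) in dict(top=(240,130,410,270),scene=(250,120,360,245)).items():
    p=np.load(n+'0.npz')['p']; c=p[y0:y1,x0:x1,::-1]
    cv2.imwrite(f'pics/{n}c.png',cv2.resize(c,None,fx=4.5,fy=4.5,interpolation=cv2.INTER_CUBIC)[:600,:800])
f=np.load('top0.npz');p,d=f['p'],f['d']
m=(p.max(2)<60).astype(np.uint8); m[:, :240]=0;m[:130]=0;m[275:]=0;m[:,410:]=0
k,l,s,ce=cv2.connectedComponentsWithStats(m)
for i in range(1,k):
    if s[i,4]>15:
        print(s[i],ce[i].round(1))
        if s[i,4]>100:
            q=np.argwhere(l==i)[:,::-1].astype(np.float32);print(cv2.minAreaRect(q))
for u,v in [(381,190),(365,152),(338,232),(310,190),(278,240),(390,205),(245,257)]: print(u,v,pt('top',u,v,d=d[v,u]).round(4))
E
```

```text
[314 217  49  29 192] [338.8 230.6]
((338.0296936035156, 231.0579833984375), (4.732426166534424, 54.57485580444336), 62.87869644165039)
[271 227  14  14  89] [277.3 234. ]
381 190 [ 0.5149 -0.0266  0.1127]
365 152 [0.5985 0.0015 0.1105]
338 232 [0.4268 0.0731 0.1469]
310 190 [0.521  0.1218 0.106 ]
278 240 [0.4157 0.1942 0.124 ]
390 205 [ 0.4851 -0.0488  0.0907]
245 257 [0.3852 0.2678 0.0251]
```

View pics/topc.png

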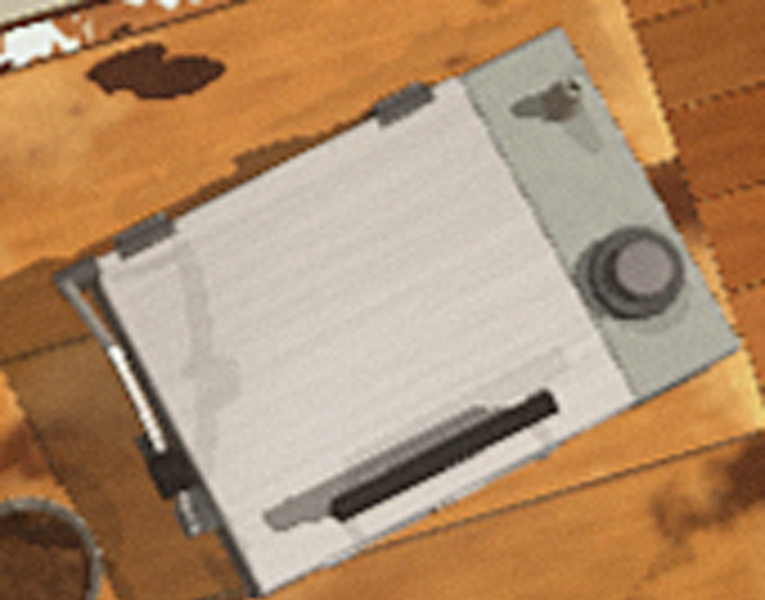

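View pics/scenec.png

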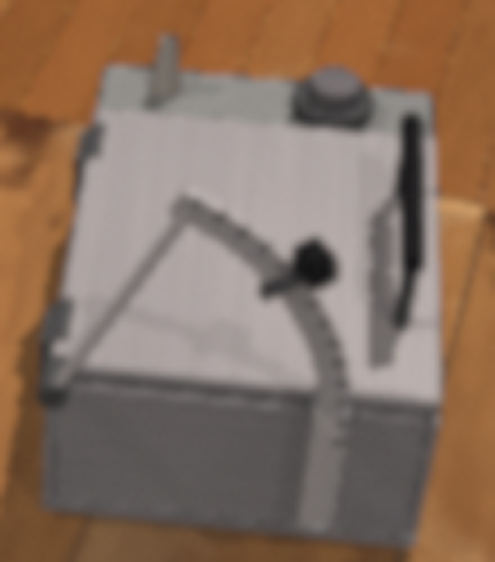

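```bash
cat > m.py <<'E'
from h import *
f=np.load('top0.npz');p,d=f['p'],f['d']
m=(p.max(2)<60)
q=np.argwhere(m[215:250,312:366])[:,::-1]+[312,215]
P=np.array([pt('top',u,v,z=.147) for u,v in q])[:,:2]
c,sz,a=cv2.minAreaRect(P.astype(np.float32)); print('handle rect',c,sz,a)
B=cv2.boxPoints((c,sz,a)); e=[B[i+1]-B[i] for i in (0,1)]; e=max(e,key=np.linalg.norm)
ey=e/np.linalg.norm(e); ey=ey*np.sign(ey[1]); ex=np.array([ey[1],-ey[0]])
O=np.array(c)+70*.001*ex; yaw=np.arctan2(ex[1],ex[0])
print('yaw',np.degrees(yaw),'O',O)
W=lambda x,y,z:np.r_[O+x*ex+y*ey,z]
L=lambda X:np.r_[(X[:2]-O)@ex,(X[:2]-O)@ey,X[2]]
if __name__=='__main__':
    for u,v in [(383,188),(384,188),(382,187),(379,192)]: print('btn',L(pt('top',u,v,d=d[v,u])).round(4),d[v,u])
    print('btn pred pix',pix('top',W(-.035,-.13,.118)),W(-.035,-.13,.118))
    # lid corners
    for nm,X in dict(fl=(-.09,.1,.1),br=(.09,-.1,.1),pod=(-.09,-.16,.09),podb=(.09,-.16,.09)).items():
        print(nm,[round((a-o)*4.5) for a,o in zip(pix('top',W(*X)),(240,130))])
    def onplane(n,u,v,yp):
        A=pt(n,u,v,d=.5);Bq=pt(n,u,v,d=1.5);a,b=L(A),L(Bq);return a+(b-a)*(yp-a[1])/(b[1]-a[1])
    for u,v in [(309.3,184),(318.8,179)]:
        for yp in (.106,.110,.114,.12):
            X=onplane('scene',u,v,yp); r=np.array([.085-X[0],X[2]-.098]);print(u,yp,X.round(4),'r',np.linalg.norm(r).round(4),'ang',np.arctan2(r[1],r[0]).round(3))
    # triangulate grip
    s=np.load('scene0.npz')['p'];mm=(s.max(2)<45).astype(np.uint8);mm[:,:300]=0;mm[:,332:]=0;mm[:165]=0;mm[195:]=0
    gs=np.argwhere(mm)[:,::-1].mean(0);gt=np.array([277.3,234.]);print('grip scene',gs)
    M=lambda n:(lambda c:np.array([[c['fx'],0,c['cx']],[0,c['fy'],c['cy']],[0,0,1]])@np.c_[c['R'],c['t']])(eyes.camera_info(n))
    X=cv2.triangulatePoints(M('scene'),M('top'),gs,gt)[:,0];X=X[:3]/X[3];X=L(X);r=np.array([.085-X[0],X[2]-.098]);print('grip',X,np.linalg.norm(r),np.arctan2(r[1],r[0]))
E
python3 m.py
```

```text
handle rect (0.42873919010162354, 0.07287613302469254) (0.009473748505115509, 0.11088424175977707) 25.22547149658203
yaw 25.225475 O [0.49206383 0.10270884]
btn [-0.0326 -0.1327  0.112 ] 1.0478847
btn [-0.0335 -0.135   0.1105] 1.049281
btn [-0.0299 -0.1313  0.1141] 1.0461222
btn [-0.0363 -0.121   0.1126] 1.0464151
btn pred pix (np.float64(383.09140562747604), np.float64(189.11750843836526)) [ 0.51580511 -0.0298104   0.118     ]
fl [258, 597]
br [453, 72]
pod [743, 349]
podb [560, 22]
309.3 0.106 [-0.0065  0.106   0.1631] r 0.1123 ang 0.619
309.3 0.11 [-0.0063  0.11    0.1665] r 0.1142 ang 0.644
309.3 0.114 [-0.0062  0.114   0.1699] r 0.1162 ang 0.668
309.3 0.12 [-0.006  0.12   0.175] r 0.1192 ang 0.702
318.8 0.106 [-0.0231  0.106   0.1779] r 0.1344 ang 0.636
318.8 0.11 [-0.0229  0.11    0.1812] r 0.1362 ang 0.657
318.8 0.114 [-0.0227  0.114   0.1845] r 0.1381 ang 0.677
318.8 0.12 [-0.0223  0.12    0.1895] r 0.141 ang 0.706
grip scene [319.         178.60869565]
grip [-0.02227878  0.11408509  0.18564928] 0.13853206998743775 0.6850352529523355
```

The frame fits: yaw is 25.2°, the predicted pod and lid corners match, and the tab angle is about 0.68 rad. Next I go above the button with closed fingers, turning for the later pinch.

Emit:
drive_tool([
  [2,-1.5,0.2,-1.2],
  [3.4,-2.5,0.4,-2.2],
  [4.8,-3.5,0.6,-3.3],
  [6,-4.4,0.8,-4.4],
  [7.2,-5.3,1,-5.5],
  [8.4,-6.2,1.2,-6.6],
  [9.6,-7,1.4,-7.7],
  [10.8,-7.9,1.5,-8.8],
], grip=0, newtons=40)

```text
clock: 0.77
position: [0.3997, -0.2344, 0.2154]
ee_rot: [-0.0, 0.781, 0.625, -0.0]
contact_force: [0.7, 0.1, -0.1]
width: -0.0004
gripper_force: 0.0
```

```bash
cat > plan.py <<'E'
import sys,numpy as np
from rig import get_state
from scipy.spatial.transform import Rotation as Ro
O=np.array([.4921,.1027]);yw=np.radians(25.2)
def plan(x,y,z,turn=True):
    "target TCP in warmer frame -> units"
    s=get_state();w,a,b,c=s['ee_rot'];R=Ro.from_quat([a,b,c,w]).as_matrix()
    ex=np.array([np.cos(yw),np.sin(yw)]);ey=np.array([-ex[1],ex[0]])
    T=np.r_[O+x*ex+y*ey,z];dl=R.T@(T-s['position'])/.025
    h=np.degrees(np.arctan2(R[1,0],R[0,0]))
    p=s['position'][:2]-O
    print('clock',round(s['clock'],2),'now warmer',(p@ex).round(4),(p@ey).round(4),s['position'][2].round(4),'F',np.round(s['contact_force'],1),'w',round(s['width'],4),'q6',round(s['qpos'][5],2))
    print('tool x heading',h.round(1),'units',dl.round(2),'turn',(-(115.2-h)/6).round(2))
plan(*map(float,sys.argv[1:4]))
E
python3 plan.py -.035 -.13 .16
```

```text
clock 0.77 now warmer -0.2271 -0.2657 0.2154 F [ 0.7  0.1 -0.1] w -0.0004 q6 -0.46
tool x heading 77.3 units [9.   2.73 2.22] turn -6.31
```

Emit:
drive_tool([
  [1.3,0.4,0.2,-1],
  [2.6,0.8,0.5,-2],
  [3.9,1.2,0.8,-3],
  [5.2,1.6,1.1,-4],
  [6.5,2,1.4,-5],
  [7.6,2.3,1.6,-6],
  [8.2,2.5,1.7,-6.2],
  [8.3,2.5,1.7,-6.2],
])

```text
clock: 1.43
position: [0.5077, -0.0456, 0.1725]
ee_rot: [-0.001, 0.541, 0.841, 0.0]
contact_force: [-0.8, -0.1, 0.1]
width: 0.0001
gripper_force: 0.0
```

```bash
python3 plan.py -.035 -.13 .145
```

```text
clock 1.43 now warmer -0.049 -0.1409 0.1725 F [-0.8 -0.1  0.1] w 0.0001 q6 -0.65
tool x heading 114.4 units [0.44 0.55 1.1 ] turn -0.13
```

Emit:
drive_tool([
  [0.2,0.3,0.2,0],
  [0.4,0.55,0.5,-0.1],
  [0.4,0.55,0.8,-0.1],
  [0.4,0.55,1,-0.1],
  [0.4,0.55,1,-0.1],
  [0.4,0.55,1,-0.1],
  [0.4,0.55,1,-0.1],
  [0.4,0.55,1,-0.1],
])

```text
clock: 2.1
position: [0.5155, -0.034, 0.1489]
ee_rot: [0.0, 0.539, 0.842, 0.0]
contact_force: [0.2, 0.4, 0.0]
width: -0.0
gripper_force: 0.0
```

```bash
python3 plan.py -.035 -.13 .130; python3 - <<'E'
from h import *
n=0
p=eyes.get_image('scene')[0][110:210,250:360,::-1]
cv2.imwrite('pics/s1.png',cv2.resize(p,None,fx=5,fy=5,interpolation=cv2.INTER_CUBIC))
E
```

```text
clock 2.1 now warmer -0.037 -0.1337 0.1489 F [0.2 0.4 0. ] w -0.0 q6 -0.63
tool x heading 114.8 units [0.15 0.08 0.76] turn -0.07
```

View pics/s1.png

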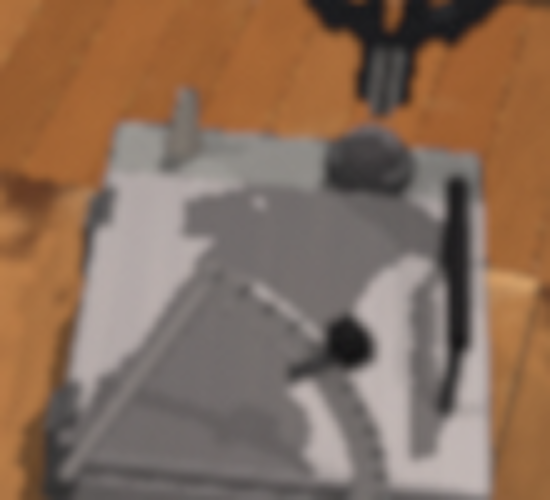

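The closed fingertips at about (383,108) in the crop sit just above the button at (370,140). I'll press down slowly, in increments.

Emit:
drive_tool([
  [0.1,0.1,0.1,0],
  [0.15,0.1,0.2,0],
  [0.15,0.1,0.3,0],
  [0.15,0.1,0.35,0],
  [0.15,0.1,0.4,0],
  [0.15,0.1,0.45,0],
  [0.15,0.1,0.5,0],
  [0.15,0.1,0.5,0],
])

```text
clock: 2.82
position: [0.516, -0.0291, 0.1358]
ee_rot: [-0.0, 0.539, 0.843, -0.0]
contact_force: [0.4, -0.3, 0.4]
width: 0.0001
gripper_force: 0.0
```

Emit:
drive_tool([
  [0,0,0.05,0],
  [0,0,0.1,0],
  [0,0,0.14,0],
  [0,0,0.18,0],
  [0,0,0.22,0],
  [0,0,0.24,0],
  [0,0,0.24,0],
  [0,0,0.24,0],
])

```text
clock: 3.48
position: [0.5163, -0.0291, 0.1303]
ee_rot: [0.0, 0.539, 0.843, 0.0]
contact_force: [-0.1, 0.6, 4.0]
width: 0.0003
gripper_force: 1.7
```

Emit:
drive_tool([
  [0,0,0.04,0],
  [0,0,0.08,0],
  [0,0,0.1,0],
  [0,0,0.12,0],
  [0,0,0.12,0],
  [0,0,0.12,0],
  [0,0,0.12,0],
  [0,0,0.12,0],
])

```text
clock: 4.15
position: [0.5163, -0.0292, 0.128]
ee_rot: [0.0, 0.539, 0.843, 0.0]
contact_force: [-2.2, -0.2, 8.8]
width: 0.0
gripper_force: 4.8
```

Emit:
drive_tool([
  [0,0,0.03,0],
  [0,0,0.06,0],
  [0,0,0.06,0],
  [0,0,0.06,0],
  [0,0,0.06,0],
  [0,0,0.06,0],
  [0,0,0.06,0],
  [0,0,0.06,0],
])

```text
clock: 4.82
position: [0.5163, -0.0291, 0.1278]
ee_rot: [0.001, 0.539, 0.843, 0.0]
contact_force: [-4.9, 1.5, 17.6]
width: 0.0004
gripper_force: 9.1
```

The button has bottomed: 17.6 N with no more travel. Now I release it and rise.

Emit:
drive_tool([
  [0,0,-0.4,0],
  [0,0,-0.9,0],
  [0,0,-1.5,0],
  [0,0,-2.2,0],
  [0,0,-2.8,0],
  [0,0,-3,0],
  [0,0,-3,0],
  [0,0,-3,0],
], grip=55)

```text
clock: 5.48
position: [0.5157, -0.029, 0.1998]
ee_rot: [-0.0, 0.539, 0.843, -0.0]
contact_force: [-0.2, 0.6, 0.4]
width: 0.0548
gripper_force: 0.0
```

```bash
python3 plan.py -.07 0 .20;python3 plan.py -.07 0 .146
```

```text
clock 5.48 now warmer -0.0347 -0.1292 0.1998 F [-0.2  0.6  0.4] w 0.0548 q6 -0.62
tool x heading 114.8 units [ 5.16 -1.45 -0.  ] turn -0.06
clock 5.48 now warmer -0.0347 -0.1292 0.1998 F [-0.2  0.6  0.4] w 0.0548 q6 -0.62
tool x heading 114.8 units [ 5.16 -1.44  2.16] turn -0.06
```

Emit:
drive_tool([
  [1.2,-0.35,0,0],
  [2.5,-0.7,0,0],
  [3.8,-1.05,0,0],
  [4.8,-1.35,0,0],
  [5.15,-1.45,0,0],
  [5.15,-1.45,0.4,0],
  [5.15,-1.45,0.9,0],
  [5.15,-1.45,0.9,0],
])

```text
clock: 6.15
position: [0.4275, 0.0724, 0.1756]
ee_rot: [-0.002, 0.538, 0.843, -0.002]
contact_force: [0.7, -0.3, -1.2]
width: 0.0549
gripper_force: 0.0
```

```bash
python3 plan.py -.07 0 .146; python3 - <<'E'
from h import *
p=eyes.get_image('scene')[0][110:230,250:380,::-1]
cv2.imwrite('pics/s2.png',cv2.resize(p,None,fx=5,fy=5,interpolation=cv2.INTER_CUBIC))
E
```

```text
clock 6.15 now warmer -0.0713 0.0001 0.1756 F [ 0.7 -0.3 -1.2] w 0.0549 q6 -0.43
tool x heading 114.9 units [-0.01  0.06  1.18] turn -0.06
```

View pics/s2.png

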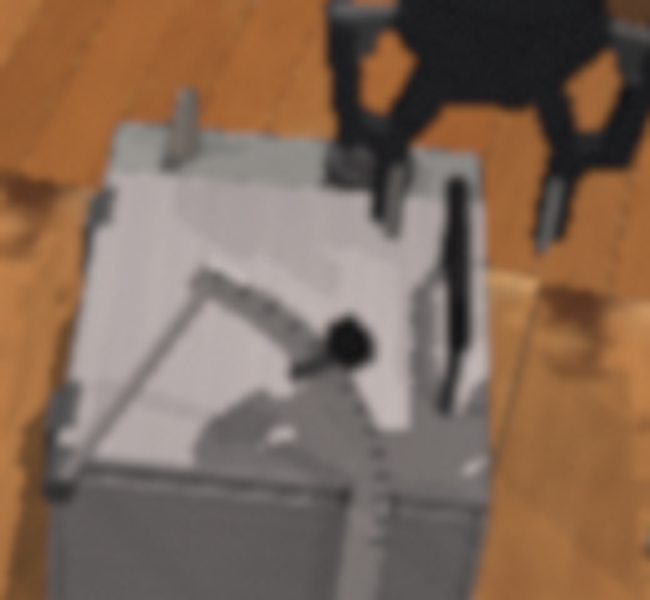

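The fingers at (390,235) and (548,245) straddle the bar at (458,260). I descend and pinch.

Emit:
drive_tool([
  [0,0,0.4,0],
  [0,0,0.8,0],
  [0,0,1.1,0],
  [0,0,1.2,0],
  [0,0,1.2,0],
  [0,0,1.2,0],
  [0,0,1.2,0],
  [0,0,1.2,0],
])

```text
clock: 6.87
position: [0.4296, 0.0725, 0.1485]
ee_rot: [0.0, 0.539, 0.843, 0.0]
contact_force: [-0.3, 0.0, 0.1]
width: 0.0549
gripper_force: 0.0
```

Emit:
drive_tool([
  [0,0,0,0],
  [0,0,0,0],
  [0,0,0,0],
  [0,0,0,0],
  [0,0,0,0],
  [0,0,0,0],
  [0,0,0,0],
  [0,0,0,0],
], grip=0, newtons=60)

```text
clock: 7.53
position: [0.4283, 0.0722, 0.1481]
ee_rot: [-0.0, 0.538, 0.843, -0.001]
contact_force: [-4.0, -1.5, 4.9]
width: 0.0102
gripper_force: 58.7
```

```bash
python3 plan.py -.07 0 .146; python3 - <<'E'
import numpy as np
for a in np.arange(0,.76,.085): 
    t=a+.2826;print(round(a,3),'dx',round(.1614*(np.cos(.2826)-np.cos(t))/.025,2),'dz',round(.1614*(np.sin(t)-np.sin(.2826))/.025,2))
E
```

```text
clock 7.53 now warmer -0.0707 -0.0005 0.1481 F [-4.  -1.5  4.9] w 0.0102 q6 -0.43
tool x heading 114.8 units [0.02 0.03 0.08] turn -0.06
0.0 dx 0.0 dz 0.0
0.085 dx 0.18 dz 0.52
0.17 dx 0.39 dz 1.02
0.255 dx 0.65 dz 1.51
0.34 dx 0.96 dz 1.96
0.425 dx 1.29 dz 2.4
0.51 dx 1.67 dz 2.8
0.595 dx 2.07 dz 3.17
0.68 dx 2.51 dz 3.5
```

Gripped at 10 mm width and 59 N. I lift along the arc: +tool y, −tool z.

Emit:
drive_tool([
  [0,0.06,-0.2,0],
  [0,0.15,-0.45,0],
  [0,0.27,-0.76,0],
  [0,0.39,-1.02,0],
  [0,0.52,-1.27,0],
  [0,0.65,-1.51,0],
  [0,0.8,-1.74,0],
  [0,0.96,-1.96,0],
])

```text
clock: 8.2
position: [0.4484, 0.0818, 0.1967]
ee_rot: [-0.002, 0.538, 0.843, -0.003]
contact_force: [-6.3, -6.6, -4.5]
width: 0.0098
gripper_force: 58.3
```

```bash
python3 plan.py -.046 0 .196
```

```text
clock 8.2 now warmer -0.0485 -0.0003 0.1967 F [-6.3 -6.6 -4.5] w 0.0098 q6 -0.4
tool x heading 114.9 units [0.01 0.1  0.03] turn -0.06
```

Emit:
drive_tool([
  [0,0.16,-0.22,0],
  [0,0.33,-0.44,0],
  [0,0.52,-0.64,0],
  [0,0.71,-0.84,0],
  [0,0.91,-1.03,0],
  [0,1.11,-1.21,0],
  [0,1.32,-1.38,0],
  [0,1.5,-1.5,0],
])

```text
clock: 8.87
position: [0.4799, 0.0967, 0.2349]
ee_rot: [-0.004, 0.538, 0.843, -0.005]
contact_force: [-14.7, -7.2, 5.7]
width: 0.01
gripper_force: 58.6
```

Emit:
drive_tool([
  [0,0,0,0],
  [0,0,0,0],
  [0,0,0,0],
  [0,0,0,0],
  [0,0,0,0],
  [0,0,0,0],
  [0,0,0,0],
  [0,0,0,0],
])

```text
clock: 9.53
position: [0.4797, 0.0966, 0.2347]
ee_rot: [-0.004, 0.538, 0.843, -0.005]
contact_force: [-13.1, -7.2, 5.1]
width: 0.0096
gripper_force: 58.8
```

```bash
python3 plan.py -.0085 0 .2336; python3 - <<'E'
from h import *
for n,(x0,y0,x1,y1) in dict(scene=(255,140,365,240),top=(230,130,390,250)).items():
    p,d=eyes.get_image(n);np.savez(n+'3.npz',p=p,d=d)
    cv2.imwrite(f'pics/{n}3.png',cv2.resize(p[y0:y1,x0:x1,::-1],None,fx=5,fy=5,interpolation=cv2.INTER_CUBIC))
E
```

```text
clock 9.53 now warmer -0.0138 -0.0002 0.2347 F [-13.1  -7.2   5.1] w 0.0096 q6 -0.37
tool x heading 114.9 units [0.01 0.21 0.04] turn -0.06
```

View pics/scene3.png

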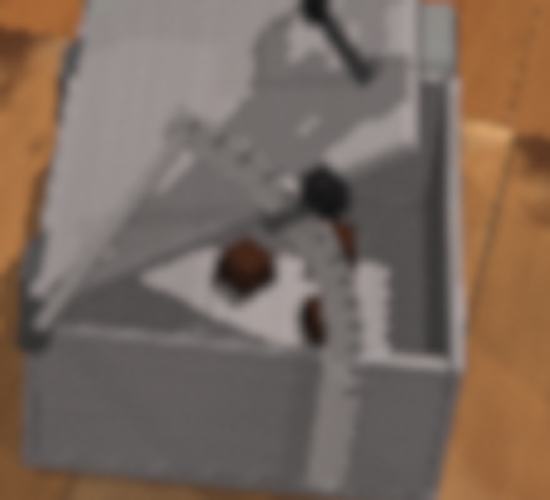

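View pics/top3.png

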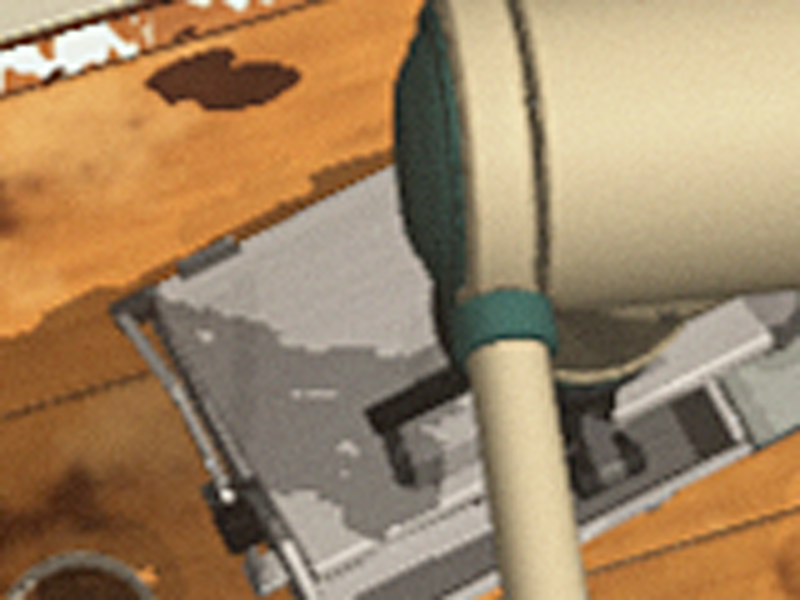

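In the scene crop the lid's edge runs from (35,340) to the tab's strip tip at (265,215), so it is nearly level. The bar's +y end is at (313,8) in the scene crop and (372,420) in the top crop. I'll measure the lid angle from the bar end.

```bash
python3 - <<'E'
from m import *
M=lambda n:(lambda c:np.array([[c['fx'],0,c['cx']],[0,c['fy'],c['cy']],[0,0,1]])@np.c_[c['R'],c['t']])(eyes.camera_info(n))
def tri(a,b):
    X=cv2.triangulatePoints(M('scene'),M('top'),np.array(a,float),np.array(b,float))[:,0];return L(X[:3]/X[3])
def rep(k,X,off):
    r=np.array([.085-X[0],X[2]-.098]);print(k,X.round(4),'r',np.linalg.norm(r).round(4),'ang',(np.arctan2(r[1],r[0])-off).round(3))
def pl(n,u,v,yp):
    a,b=L(pt(n,u,v,d=.5)),L(pt(n,u,v,d=1.5));return a+(b-a)*(yp-a[1])/(b[1]-a[1])
rep('bar now tri',tri((317.6,141.6),(304.4,214)),.2826)
rep('bar now scene y56',pl('scene',317.6,141.6,.056),.2826)
rep('bar now top y56',pl('top',304.4,214,.056),.2826)
# lid +y edge corner line in scene on plane y=.1
A,B=(pl('scene',255+a/5,140+b/5,.1) for a,b in ((100,300),(240,228)))
print('edge',A,B,np.arctan2(B[2]-A[2],A[0]-B[0]))
# grip now
for n,box in (('scene',(305,332,165,195)),('top',(262,292,222,250))):
    p=np.load(n+'3.npz')['p'];x0,x1,y0,y1=box;q=np.argwhere(p[y0:y1,x0:x1].max(2)<(45 if n=='scene' else 60));print(n,len(q),q[:,::-1].mean(0)+[x0,y0])
# predicted pixel of tip for lid/tab angles
for a in (.6,.64,.68,.72): 
    X=W(.085-.125*np.cos(a),.11,.098+.125*np.sin(a)); u,v=pix('scene',X);print(a,round((u-255)*5),round((v-140)*5))
E
```

```text
handle rect (0.42873919010162354, 0.07287613302469254) (0.009473748505115509, 0.11088424175977707) 25.22547149658203
yaw 25.225475 O [0.49206383 0.10270884]
bar now tri [-0.0137  0.0537  0.2267] r 0.1622 ang 0.634
bar now scene y56 [-0.0138  0.056   0.2283] r 0.1635 ang 0.639
bar now top y56 [-0.0149  0.056   0.2465] r 0.179 ang 0.696
edge [0.05812803 0.1        0.10668661] [0.00512518 0.1        0.15236021] 0.7112587125242481
scene 60 [319.26666667 178.93333333]
top 98 [277.45918367 233.56122449]
0.6 303 219
0.64 296 210
0.68 289 201
0.72 282 193
```

Emit:
drive_tool([
  [0,0.03,-0.03,0],
  [0,0.06,-0.06,0],
  [0,0.1,-0.1,0],
  [0,0.14,-0.14,0],
  [0,0.18,-0.16,0],
  [0,0.18,-0.16,0],
  [0,0.18,-0.16,0],
  [0,0.18,-0.16,0],
])

```text
clock: 10.3
position: [0.4846, 0.0989, 0.239]
ee_rot: [-0.003, 0.538, 0.843, -0.004]
contact_force: [-10.9, -6.7, 6.0]
width: 0.0097
gripper_force: 58.7
```

```bash
python3 plan.py -.0085 0 .2336; python3 - <<'E'
from h import *
p,d=eyes.get_image('scene');np.savez('scene4.npz',p=p,d=d)
cv2.imwrite('pics/scene4.png',cv2.resize(p[135:205,275:345,::-1],None,fx=8,fy=8,interpolation=cv2.INTER_CUBIC))
E
```

```text
clock 10.3 now warmer -0.0084 -0.0003 0.239 F [-10.9  -6.7   6. ] w 0.0097 q6 -0.37
tool x heading 114.9 units [ 0.01 -0.    0.22] turn -0.06
```

View pics/scene4.png

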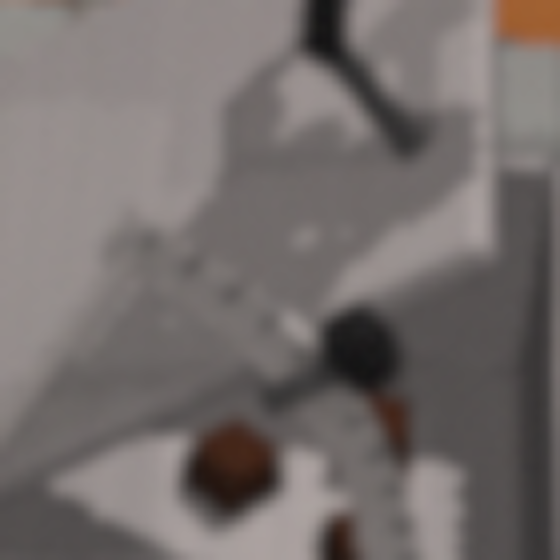

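```bash
python3 - <<'E'
from m import *
def c(r,a,y,h):
    u,v=pix('scene',W(.085-r*np.cos(a)-h*np.sin(a),y,.098+r*np.sin(a)-0+h*np.cos(a)));return round((u-275)*8),round((v-135)*8)
for a in (.62,.66,.70):
    print(a,'corner top/bot',c(.175,a,.1,.006),c(.175,a,.1,-.006),'mid-edge r100 top/bot',c(.1,a,.1,.006),c(.1,a,.1,-.006),'tip',c(.125,a,.11,0),'grip',c(.14,a,.11,0),'barend',c(.155,a,.056,.045))
E
```

```text
handle rect (0.42873919010162354, 0.07287613302469254) (0.009473748505115509, 0.11088424175977707) 25.22547149658203
yaw 25.225475 O [0.49206383 0.10270884]
0.62 corner top/bot (526, 264) (490, 293) mid-edge r100 top/bot (248, 380) (216, 408) tip (320, 383) grip (375, 360) barend (564, 86)
0.66 corner top/bot (512, 244) (475, 273) mid-edge r100 top/bot (240, 369) (206, 396) tip (309, 369) grip (363, 344) barend (557, 71)
0.7 corner top/bot (497, 224) (458, 252) mid-edge r100 top/bot (231, 359) (196, 385) tip (297, 355) grip (350, 329) barend (549, 58)
```

```bash
python3 - <<'E'
from m import *
def c(r,a,y,h):
    u,v=pix('scene',W(.085-r*np.cos(a)+h*np.sin(a),y,.098+r*np.sin(a)+h*np.cos(a)));return round((u-275)*8),round((v-135)*8)
for a in (.62,.66,.70):
    print(a,'corner top/bot',c(.175,a,.1,.006),c(.175,a,.1,-.006),'r100 top/mid/bot',c(.1,a,.1,.006),c(.1,a,.1,0),c(.1,a,.1,-.006),'tip',c(.125,a,.11,0),'grip',c(.14,a,.11,0),'barend',c(.155,a,.056,.045))
E
```

```text
handle rect (0.42873919010162354, 0.07287613302469254) (0.009473748505115509, 0.11088424175977707) 25.22547149658203
yaw 25.225475 O [0.49206383 0.10270884]
0.62 corner top/bot (496, 261) (520, 296) r100 top/mid/bot (219, 377) (232, 394) (244, 410) tip (320, 383) grip (375, 360) barend (344, 66)
0.66 corner top/bot (480, 241) (506, 276) r100 top/mid/bot (209, 366) (223, 383) (236, 399) tip (309, 369) grip (363, 344) barend (324, 50)
0.7 corner top/bot (463, 221) (492, 255) r100 top/mid/bot (199, 356) (214, 372) (228, 388) tip (297, 355) grip (350, 329) barend (304, 35)
```

Lid reads about 0.67 rad and the tab 0.65–0.68 in the same view, well within tolerance. I hold briefly, then hand in.

Emit:
drive_tool([
  [0,0,0,0],
  [0,0,0,0],
  [0,0,0,0],
  [0,0,0,0],
  [0,0,0,0],
  [0,0,0,0],
  [0,0,0,0],
  [0,0,0,0],
])

```text
clock: 11.02
position: [0.4846, 0.0989, 0.239]
ee_rot: [-0.003, 0.538, 0.843, -0.004]
contact_force: [-11.2, -5.8, 5.2]
width: 0.0099
gripper_force: 58.7
```

```bash
python3 plan.py -.0085 0 .2336; python3 -c "
from rig import order
print(order.sign_off())"
```

```text
clock 11.02 now warmer -0.0084 -0.0002 0.239 F [-11.2  -5.8   5.2] w 0.0099 q6 -0.37
tool x heading 114.9 units [ 0.01 -0.    0.22] turn -0.06
the job is handed in; nothing more can be done
None
```

I pressed the button fully down and released it with the lid shut, then lifted the lid and am still holding it at about 0.67 rad, against 0.65–0.68 rad measured for the tab; the job was handed in at about 11 s, and sign-off returned no verdict.

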